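# Lid the cheese box and snap its tabs

### The job

Put the cheese away: take the lid out of the rack, lay it down flat on the bar with its tabs upward and let go of it, then pick it up again and set it fully home on the cheese box with its four tabs still raised. Then press each of the four snap tabs all the way down. Leave the other things on the bar standing where they are.

Things in the scene. Friction and masses are not known exactly. Their poses are not given: they have to be found in the camera images.
- box: All sizes in mm. White stoneware cheese box with a block of cheese in it, open at the top, fixed to the bar. Outside 110 (its x) x 136 (its y) x 60 high, walls 6 thick, inside 98 x 124; the cheese ends 25 below the rim. Origin: centre of its underside, on the bar; z up. It stands on the robot's left or right; the rack stands on the other side.
- rack: Low wooden rack, fixed to the bar: a foot 110 (its x) x 90 (its y), 15 high, with two slots made by dowels. Its origin is on the bar under the slot that holds the lid; the slot's dowels rise to 55 above the bar, at y = +-25, on both faces of the lid. 65 nearer the robot (its -x) a slate 7 thick, fixed, reaches 95 above the bar. The bar between rack and box is free.
- lid: Lid of the box, loose, 0.15 to 0.35 kg: a white plate 120 (its x) x 144 (its y) x 10 thick. Origin: centre of the plate's underside; z points out of its top face, which carries the grip rib and four tabs. Lying on the bar, top up, it rests on its lugs, origin at height 8. Seated on the box (either way round) its origin is 60 above the box's origin, over its centre, y along the box's y.
- lid_lug (a point): Tip of one of the four round lugs under the plate, lid coordinates (38, 51, -8); the others are at (+-38, +-51). Each is 16 wide, tapered to 10 at the tip, 8 long. They drop inside the box's walls with 3 clearance all round.
- lid_edge (a point): Middle of the lid's -x edge, mid-thickness: lid coordinates (-60, 0, 5). At the start the lid stands loosely in the rack on its +x edge (it may lean about 3 degrees), this edge uppermost, 135 above the bar, its top face turned away from the robot (rack's +x). The plate is bare on both faces for 40 from this edge within 30 either side of this point.
- lid_grip (a point): Point in the wooden grip rib on the lid's top: lid coordinates (0, 0, 33). The rib is 14 (x) x 70 (y) and rises 28 above the plate (z 10 to 38).
- tab1 (a joint): Snap tab 1, the grey flap at the lid's +x +y corner: 26 (x) x 32 (y) x 4 thick, hinged at y = +44, z = 13, centred at x = +36, reaching out over the lid's edge. 0 to 0.1 rad = raised (outer end 14 higher than when closed), 0.45 = fully down, at its stop and lying flat. It stays where it is left; about 6 N pressed down near its outer end moves it.
- tab1_pad (a point): Point to press on tab 1's upper face, 20 out from its hinge; with the tab fully down it is at lid coordinates (+36, +64, 15).
- tab2 (a joint): Snap tab 2, the grey flap at the lid's -x +y corner: 26 (x) x 32 (y) x 4 thick, hinged at y = +44, z = 13, centred at x = -36, reaching out over the lid's edge. 0 to 0.1 rad = raised (outer end 14 higher than when closed), 0.45 = fully down, at its stop and lying flat. It stays where it is left; about 6 N pressed down near its outer end moves it.
- tab2_pad (a point): Point to press on tab 2's upper face, 20 out from its hinge; with the tab fully down it is at lid coordinates (-36, +64, 15).
- tab3 (a joint): Snap tab 3, the grey flap at the lid's -x -y corner: 26 (x) x 32 (y) x 4 thick, hinged at y = -44, z = 13, centred at x = -36, reaching out over the lid's edge. 0 to 0.1 rad = raised (outer end 14 higher than when closed), 0.45 = fully down, at its stop and lying flat. It stays where it is left; about 6 N pressed down near its outer end moves it.
- tab3_pad (a point): Point to press on tab 3's upper face, 20 out from its hinge; with the tab fully down it is at lid coordinates (-36, -64, 15).
- tab4 (a joint): Snap tab 4, the grey flap at the lid's +x -y corner: 26 (x) x 32 (y) x 4 thick, hinged at y = -44, z = 13, centred at x = +36, reaching out over the lid's edge. 0 to 0.1 rad = raised (outer end 14 higher than when closed), 0.45 = fully down, at its stop and lying flat. It stays where it is left; about 6 N pressed down near its outer end moves it.
- tab4_pad (a point): Point to press on tab 4's upper face, 20 out from its hinge; with the tab fully down it is at lid coordinates (+36, -64, 15).
- glass1: Bystander to leave alone: stemmed wine glass, 185 tall, 74 wide (mm). Origin: centre of its underside.
- glass2: Bystander to leave alone: stemmed wine glass like glass1 (mm). Origin: centre of its underside.
- bowl: Bystander to leave alone: low terracotta bowl with olives, 96 wide, 45 tall (mm). Origin: centre of its underside.
- knife: Bystander to leave alone: cheese knife lying on the bar, 175 long, 24 wide, 14 high; origin near its middle (mm).
- jar: Bystander to leave alone: glass jar with brass cap, 68 wide, 85 tall (mm). Origin: centre of its underside.
- corkpot: Bystander to leave alone: copper pot of corks, 80 wide, 90 tall (mm). Origin: centre of its underside.
There are look-alikes about, which are no part of the job. What is shaped like the lid but orange or red is not meant.

How it is judged:
By the outcome, as a careful person would: the job done as asked, in the order asked, and still so for the second after the job is handed in, with the robot touching nothing.
It also fails if it takes over 69 s, if anything falls off the work surface, if the arm or the gripper's body presses on something with over 40 N, if the wrist force passes 120 N, or if a joint passes its speed limit or range.

### The arm

A 7-joint arm with a two-finger parallel gripper is mounted at the origin on the work surface. World frame = base frame: x ahead of the robot, y to its left, z up, the work surface at z = 0. Lengths are in mm, angles in degrees, forces in N, time in s.
With the tool pointing down it reaches from about 400 to 850 mm from the base axis. Payload 4.4 kg.
Tool frame: the origin (TCP) lies at the very end of the fingers, on their centre line; the grasp point (between the pads) lies arm.grip_point_offset behind it (arm.grip_point_offset is the distance from the TCP to the grasp point, in mm); z points along the fingers, y is the line along which they close (so a half turn about z gives the same grasp; the last joint's range is limited). The gripper opens to 94 mm and grips with 3 to 60 N. Pads are 16 mm wide; open, the fingers measure 119 mm over their backs; the gripper's body (75 mm by 177 mm) begins 78 mm behind the grasp point.
Start: joints at [62.005, 36.005, 2.206, 86.941, -1.547, 57.084, -1.146], TCP at [266.734, -592.766, 205.478] pointing down, gripper open.
Joint ranges: [-175.42, 175.42], [-21.48, 121.26], [-71.46, 75.88], [10.55, 141.38], [-63.04, 243.04], [13.31, 113.54], [-168.57, 168.57]. Speed limits (degrees/s): [147.25, 147.25, 180, 180, 180, 180, 180].

### API

Orientations are given as a 3x3 rotation matrix whose columns are the frame's x, y, z axes.
In Python, from station import arm, get_image, job, spotter gives the robot as it stands.
- The arm moves only by the tool apply_moves, never from a script. Its argument "series" is a list of rows, each an object of numbers: "grip": the opening, from 0 (shut) to 1 (fully open); "x", "y", "z": the shift along the tool's x, y, z normalised to -1 to 1, where 1 is 100 mm; "turn": the turn about the tool's z normalised to -1 to 1, where 1 is pi/2 rad. In form: [{"grip": .., "x": .., "y": .., "z": .., "turn": ..}, ...]. A call has 1 to 5 rows; each row is the pose to reach, as a shift and turn from the pose commanded when the call began, along the tool's axes at that moment; what a row does not reach only later rows make up. A row lasts 1/10 s, in which the tool goes at most 50 mm and 8.59 degrees, less where a joint would pass 70% of its speed; a pose out of reach is approached as far as the arm can. A call with a number of a shift or a turn outside -1 to 1 is refused whole. A call with a gripper value outside its range is refused whole. The fingers move at their own pace and stop on an object; the grip force is fixed at half the most. Time passes only in rows, so rows that repeat a pose let the fingers close. It gives the time, the measured TCP pose, the force, the opening and the grip force at its end, in the units of the state.
- arm.get_state(): the state, without advancing time (a new reading comes with each control period).
- get_image(name): name is "scene" or "top" or "wrist"; returns a dict with "image" (384x512x3 uint8, red, green, blue), "z_map" (384x512 float32, mm along the optical axis (not along the pixel's ray), 0 where there is no reading), "mtx" (3x3 intrinsics, pixels), "xyz" and "orientation" of the camera in the world. Camera axes: x right, y down, z forward; pixel columns grow to the right and rows downward; lengths in mm; the calibration is good to about 2 mm. A picture is of the moment at which its call begins.
- job.hand_in(): hands the job in; it is judged then, once.
Trained networks look in a picture, given as the dict that the camera call returned (one of the last four; its "shot" number tells which), for a name from the list of things; names that differ only in an ending like _2 or _b are one class to them, and where a whole thing is asked for, a point or a joint stands for the part that bears it (a point fixed in the world has none). Each returns a list of dicts, best first, with "conf" (0 to 1); they miss things now and then, are a little off and sometimes report something else, mostly with a low value. They report only what shows in the picture. A call takes as long as a camera call. They do not tell look-alikes from the thing itself.
- spotter.regions_of(picture, name): "pixels" (384x512 bool, what is visible of it) and "pixel" ([row, column] in pixels, amid what is visible of it).
- spotter.pinpoint(picture, name): "pixel" ([row, column] in pixels: a listed point, or the origin of a listed thing).
The state is a dict: "t": time; "joint_positions": joint angles; "dq": joint speeds; "effort": joint torques, N m; "eef_pos": TCP position; "eef_rot": TCP orientation; "force": force on the tool from outside, world axes, zero at the start; "wrist_torque": the same for the moment, N m; "finger_gap": finger opening in mm; "grasp_force": force on a finger pad.
Only numpy, scipy, OpenCV 4.12 (cv2) and the standard library are available. Lean on these libraries where they do the work, as an engineer would, in place of code of your own. Each camera call takes 0.05 s, during which the arm holds its last target. There are 200 camera calls.

## Working session

There is one attempt and no reset: what is moved stays moved. The work goes in short steps, Python scripts to look and compute and a tool call to move; the robot and the scene stay as the last step left them, time stands still between calls to the robot, and variables do not carry over. Pictures are saved under pics/ and viewed, at most 10 in all, crops included, and the job is handed in when it is done.

Besides the shell and the picture viewer there is one more tool, called after ">>>" by a JSON object that holds its "method" and its "body", one argument or row to a line. apply_moves: Moves the arm, as the interface text tells. Its arguments: {"type":"object","properties":{"series":{"type":"array","items":{"type":"object","properties":{"grip":{"type":"number"},"x":{"type":"number","minimum":-1,"maximum":1},"y":{"type":"number","minimum":-1,"maximum":1},"z":{"type":"number","minimum":-1,"maximum":1},"turn":{"type":"number","minimum":-1,"maximum":1}}}}},"required":["series"]}

```bash
ls; mkdir -p pics
cat > h.py <<'E'
import numpy as np, cv2
from station import arm, get_image, job, spotter
def P(pic, px, z=None):
    r,c=px; K=pic["mtx"]; d=np.array([(c-K[0][2])/K[0][0],(r-K[1][2])/K[1][1],1.])
    R=np.array(pic["orientation"]); o=np.array(pic["xyz"])
    if z is None:
        return o+R@(d*pic["z_map"][int(round(r)),int(round(c))])
    w=R@d; return o+w*(z-o[2])/w[2]
def cloud(pic,mask):
    r,c=np.nonzero(mask&(pic["z_map"]>0)); K=np.array(pic["mtx"]); z=pic["z_map"][r,c]
    p=np.c_[(c-K[0,2])/K[0,0]*z,(r-K[1,2])/K[1,1]*z,z]
    return p@np.array(pic["orientation"]).T+np.array(pic["xyz"]),r,c
def save(pic,n): cv2.imwrite("pics/"+n,np.ascontiguousarray(pic["image"][:,:,::-1]))
E
python3 - <<'E'
from h import *
np.set_printoptions(precision=1,suppress=True)
s=arm.get_state(); print(s, arm.grip_point_offset)
ims=[]
for n in("scene","top"):
    p=get_image(n); ims.append(p["image"]); print(n,p["xyz"],p["orientation"])
    for k in("box","rack","lid","glass1","bowl","knife","jar","corkpot"):
        for d in spotter.regions_of(p,k)[:3]:
            c,_,_=cloud(p,d["pixels"]); print(k,round(d["conf"],2),d["pixel"],len(c),np.percentile(c,[2,50,98],axis=0).round(0).tolist() if len(c) else "")
    for k in("lid_edge","lid_grip","lid"):
        for d in spotter.pinpoint(p,k)[:2]: print(k,round(d["conf"],2),d["pixel"],P(p,d["pixel"]))
v=np.vstack(ims); cv2.imwrite("pics/a.png",np.ascontiguousarray(cv2.resize(np.hstack(ims),(800,300),interpolation=cv2.INTER_AREA)[:,:,::-1]))
E
```

```text
pics
{'t': 0.0, 'joint_positions': array([62. , 36.1,  2.2, 87. , -1.5, 57.1, -1.1]), 'dq': array([-0.1, -0.1, -0.1,  0.1,  0.1,  0. , -0. ]), 'effort': array([  0. , -55. ,   1.1, -18.7,  -0.1,   0. ,   0. ]), 'eef_pos': array([ 266.5, -592.1,  204.6]), 'eef_rot': array([[ 0.9,  0.4, -0. ],
       [ 0.4, -0.9,  0. ],
       [-0. , -0. , -1. ]]), 'force': array([0.1, 0.1, 0.3]), 'wrist_torque': array([ 0.,  0., -0.]), 'grasp_force': 0.0, 'finger_gap': 94.08021369443986} 18.8
scene [1428.7  -66.2  849.3] [[ 0.1  0.6 -0.8]
 [ 1.  -0.   0. ]
 [-0.  -0.8 -0.6]]
box 0.76 [205.1, 334.6] 1422 [[478.0, 180.0, 2.0], [543.0, 263.0, 37.0], [610.0, 331.0, 63.0]]
rack 0.61 [209.8, 189.1] 314 [[419.0, -274.0, -0.0], [502.0, -232.0, 18.0], [519.0, -183.0, 97.0]]
lid 0.93 [191.7, 191.6] 1213 [[483.0, -298.0, 22.0], [500.0, -224.0, 85.0], [525.0, -153.0, 137.0]]
lid 0.93 [176.5, 128.1] 774 [[241.0, -558.0, 15.0], [318.0, -476.0, 39.0], [377.0, -398.0, 47.0]]
lid 0.83 [231.8, 152.2] 1084 [[576.0, -398.0, 16.0], [640.0, -322.0, 39.0], [702.0, -262.0, 47.0]]
glass1 0.7 [233.6, 307.8] 1119 [[706.0, 98.0,
[... 1987 characters left out ...]
 49.0]]
knife 0.69 [251.5, 260.1] 414 [[278.0, -8.0, -1.0], [345.0, 8.0, 11.0], [442.0, 28.0, 20.0]]
jar 0.87 [184.4, 107.2] 522 [[524.0, 450.0, 11.0], [552.0, 471.0, 83.0], [583.0, 508.0, 91.0]]
corkpot 0.89 [203.3, 409.5] 682 [[448.0, -496.0, 7.0], [482.0, -454.0, 88.0], [520.0, -423.0, 106.0]]
corkpot 0.41 [200.9, 338.5] 761 [[475.0, -304.0, 2.0], [493.0, -227.0, 95.0], [524.0, -155.0, 139.0]]
lid_edge 0.87 [197.2, 340.2] [ 505.6 -245.1   79.6]
lid_edge 0.84 [299.9, 326.0] [ 196.5 -203.2   -0.6]
lid_grip 0.75 [193.7, 338.6] [ 516.9 -241.4   75.7]
lid_grip 0.7 [154.0, 365.8] [ 648.4 -338.7   39.6]
lid 0.93 [204.2, 337.6] [ 484.2 -236.3   80.7]
lid 0.85 [274.4, 327.6] [ 275.2 -204.6   42. ]
```

View pics/a.png

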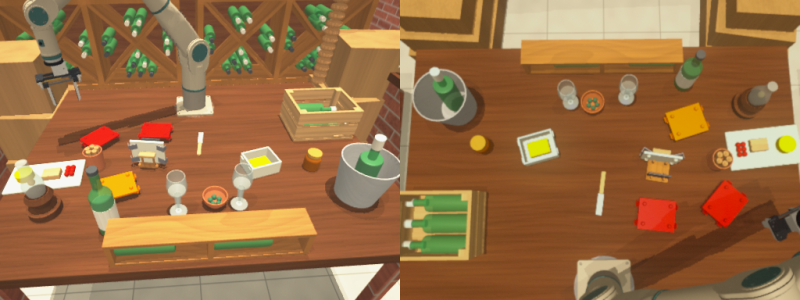

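The white lid stands in the rack near (495, -225). The red lids, around scene (100,137)/(155,130), and the orange one at (120,185) are the look-alikes. The box is on the left, near (544, 258).

Next I'll measure the lid's top edge and the box's yaw.

Run:
```python
from h import *
np.set_printoptions(precision=2,suppress=True)
for n in("scene","top"):
    p=get_image(n)
    c,r,cc=cloud(p,np.ones((384,512),bool))
    # lid top edge
    m=(abs(c[:,0]-495)<50)&(abs(c[:,1]+225)<100)&(c[:,2]>122)&(c[:,2]<142)
    e=c[m]
    q=e[:,:2].astype(np.float32); b=cv2.minAreaRect(q); print(n,"edge",len(e),e.mean(0),e[:,2].max(),b)
    vx=cv2.fitLine(q,cv2.DIST_HUBER,0,.01,.01).ravel(); print(" dir",vx, np.degrees(np.arctan2(vx[1],vx[0])), np.percentile(e,[1,99],axis=0).ravel())
    m=(abs(c[:,0]-544)<85)&(abs(c[:,1]-258)<95)&(c[:,2]>56)&(c[:,2]<68)
    e=c[m]; print(n,"rim",len(e),np.median(e[:,2]),cv2.minAreaRect(e[:,:2].astype(np.float32)))
    # slate
    m=(abs(c[:,0]-430)<40)&(abs(c[:,1]+225)<80)&(c[:,2]>75)&(c[:,2]<105); e=c[m]
    if len(e)>10: print("slate",len(e),e.mean(0),cv2.minAreaRect(e[:,:2].astype(np.float32)))
    for k in("box","rack","lid_edge"):
        for d in spotter.pinpoint(p,k)[:3]: print(k,round(d["conf"],2),d["pixel"],P(p,d["pixel"],135. if k=="lid_edge" else 0.))
    im=cv2.resize(p["image"][130:250,130:400] if n=="scene" else p["image"][150:270,130:400],(800,355),interpolation=cv2.INTER_CUBIC)
    cv2.imwrite(f"pics/b_{n}.png",np.ascontiguousarray(im[:,:,::-1]))
a=cv2.imread("pics/b_scene.png");b=cv2.imread("pics/b_top.png");cv2.imwrite("pics/b.png",cv2.resize(np.vstack([a,b]),(660,586)))
```

```text
scene edge 248 [ 498.53 -225.18  130.82] 139.4444252202469 ((500.8332824707031, -227.27853393554688), (160.1574249267578, 24.65277671813965), 80.40338134765625)
 dir [   0.16    0.99  498.02 -224.6 ] 80.98188 [ 483.01 -297.89  122.26  523.22 -152.49  138.67]
scene rim 278 60.49464650742772 ((542.5482177734375, 257.2402038574219), (116.0337142944336, 138.99160766601562), 15.046679496765137)
slate 79 [ 426.57 -217.21   93.21] ((424.5684509277344, -218.12591552734375), (85.2806625366211, 12.615747451782227), 81.00987243652344)
box 0.74 [213.4, 331.6] [539.86 259.63   0.  ]
rack 0.58 [207.8, 190.6] [ 476.87 -230.46    0.  ]
lid_edge 0.98 [177.3, 188.9] [ 476.98 -220.57  135.  ]
lid_edge 0.92 [178.5, 134.2] [ 470.94 -399.64  135.  ]
lid_edge 0.74 [249.2, 149.4] [ 783.6  -300.88  135.  ]
top edge 243 [ 495.   -224.21  132.7 ] 141.9922494250327 ((497.98406982421875, -227.32528686523438), (159.19032287597656, 31.635976791381836), 80.78033447265625)
 dir [   0.17    0.99  493.67 -225.38] 80.3095 [ 477.78 -303.35  122.14  523.24 -153.11  140.54]
top rim 317 61.32380426623172 ((543.9874267578125, 256.48876953125), (111.73184967041016, 140.86178588867188), 14.425329208374023)
slate 91 [ 424.24 -217.24   92.85] ((424.9740905761719, -216.82028198242188), (84.26274871826172, 7.584565162658691), 80.38935089111328)
box 0.92 [190.1, 178.9] [545.45 257.93   0.  ]
box 0.39 [191.0, 338.5] [ 536.98 -254.82    0.  ]
rack 0.76 [204.7, 330.9] [ 492.92 -228.84    0.  ]
rack 0.26 [197.8, 359.4] [ 514.2  -320.94    0.  ]
lid_edge 0.83 [197.6, 340.6] [ 496.58 -236.23  135.  ]
lid_edge 0.66 [137.4, 360.5] [ 676.11 -302.22  135.  ]
lid_edge 0.64 [249.5, 400.9] [ 345.44 -402.21  135.  ]
```

View pics/b.png

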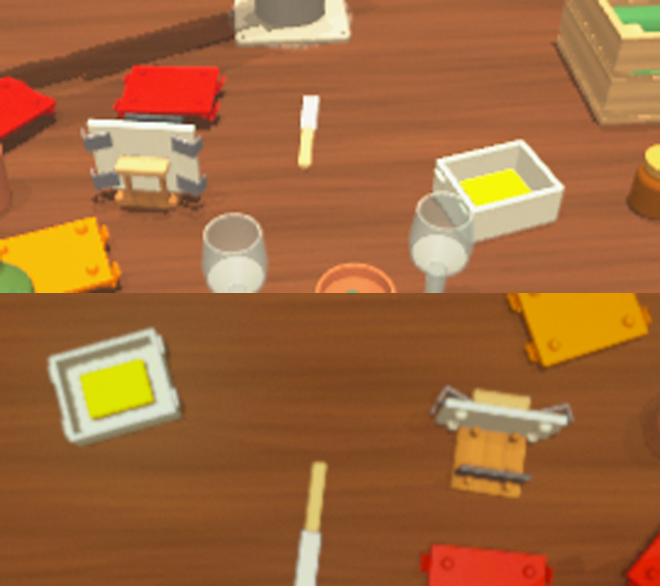

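```bash
cat > go.py <<'E'
# usage: go.py x y z yaw  -> shift along tool axes/100mm, turn/90deg ; yaw = world angle of tool y axis
import sys; from h import *
def rel(x,y,z,yaw):
    s=arm.get_state(); R=s["eef_rot"]; d=R.T@(np.array([x,y,z])-s["eef_pos"])/100
    a=np.degrees(np.arctan2(R[1,1],R[0,1])); t=-(((yaw-a)+180)%360-180)/90
    print("t %.1f"%s["t"],"pos",s["eef_pos"].round(1),"yaw %.1f"%a,"move",d.round(3),"turn %.3f"%t,"F",s["force"].round(1),"gap %.1f gf %.1f"%(s["finger_gap"],s["grasp_force"]))
if __name__=="__main__": rel(*map(float,sys.argv[1:]))
E
python3 go.py 490 -227 230 -9.5
```

```text
t 1.6 pos [ 266.7 -592.8  205.5] yaw -65.8 move [ 3.537 -2.42  -0.245] turn -0.625 F [ 0.5 -0.   0.4] gap 94.1 gf 0.0
```

>>> {"method": "apply_moves", "body": {
  "series": [
    {"x": 1, "y": -0.7, "z": -0.24, "turn": -0.47, "grip": 0.5},
    {"x": 1, "y": -0.7, "z": -0.24, "turn": -0.47, "grip": 0.5},
    {"x": 1, "y": -0.7, "z": -0.24, "turn": -0.47, "grip": 0.5},
    {"x": 1, "y": -0.7, "z": -0.24, "turn": -0.47, "grip": 0.5},
    {"x": 1, "y": -0.7, "z": -0.24, "turn": -0.47, "grip": 0.5}
  ]
}}

```text
t: 2.1
eef_pos: [330.3, -487.1, 230.1]
eef_rot: [[0.391, 0.921, 0.001], [0.921, -0.391, -0.001], [-0.0, 0.001, -1.0]]
force: [-0.8, -0.7, 0.7]
finger_gap: 57.6
grasp_force: 0.0
```

```bash
python3 go.py 490 -227 230 -9.5
```

```text
t 2.1 pos [ 330.3 -487.1  230.1] yaw -23.0 move [3.018 0.454 0.   ] turn -0.150 F [-0.8 -0.7  0.7] gap 57.6 gf 0.0
```

>>> {"method": "apply_moves", "body": {
  "series": [
    {"x": 0.5, "y": 0.1, "turn": -0.09, "grip": 0.5},
    {"x": 1, "y": 0.15, "turn": -0.15, "grip": 0.5},
    {"x": 1, "y": 0.15, "turn": -0.15, "grip": 0.5}
  ]
}}

```text
invalid input at $.series[0]: expected keys grip, x, y, z, turn
```

>>> {"method": "apply_moves", "body": {
  "series": [
    {"x": 0.5, "y": -0.05, "grip": 0.5},
    {"x": 1, "y": -0.1, "grip": 0.5},
    {"x": 1, "y": -0.1, "grip": 0.5}
  ]
}}

```text
invalid input at $.series[0]: expected keys grip, x, y, z, turn
```

```bash
python3 go.py 470 -230 240 -9.5
```

```text
t 2.1 pos [ 330.3 -487.1  230.1] yaw -23.0 move [ 2.912  0.282 -0.1  ] turn -0.150 F [-0.8 -0.7  0.7] gap 57.6 gf 0.0
```

>>> {"method": "apply_moves", "body": {
  "series": [
    {"x": 0.5, "y": 0.1, "z": 0, "turn": -0.09, "grip": 0.5},
    {"x": 1, "y": 0.1, "z": 0, "turn": -0.15, "grip": 0.5},
    {"x": 1, "y": 0.1, "z": 0, "turn": -0.15, "grip": 0.5}
  ]
}}

```text
t: 2.4
eef_pos: [382.4, -393.0, 229.9]
eef_rot: [[0.162, 0.987, 0.002], [0.987, -0.162, 0.004], [0.005, 0.002, -1.0]]
force: [0.7, -0.4, 0.5]
finger_gap: 47.1
grasp_force: 0.0
```

>>> {"method": "apply_moves", "body": {
  "series": [
    {"x": 0.5, "y": -0.15, "z": 0, "turn": 0, "grip": 0.5},
    {"x": 1, "y": -0.2, "z": 0, "turn": 0, "grip": 0.5},
    {"x": 1, "y": -0.2, "z": 0, "turn": 0, "grip": 0.5}
  ]
}}

```text
t: 2.7
eef_pos: [376.1, -292.1, 229.8]
eef_rot: [[0.166, 0.986, -0.001], [0.986, -0.166, 0.003], [0.003, -0.001, -1.0]]
force: [0.5, -0.5, -0.3]
finger_gap: 46.7
grasp_force: 0.0
```

```bash
python3 go.py 490 -227 230 -9.5
python3 - <<'E'
from h import *
np.set_printoptions(precision=2,suppress=True)
p=get_image("wrist"); save(p,"w1.png"); print(p["xyz"],p["orientation"])
c,r,cc=cloud(p,np.ones((384,512),bool))
m=(abs(c[:,0]-495)<50)&(abs(c[:,1]+225)<100)&(c[:,2]>128)&(c[:,2]<142)
e=c[m]
if len(e)>20: print("edge",len(e),e.mean(0),np.percentile(e,[1,99],axis=0).ravel(),cv2.minAreaRect(e[:,:2].astype(np.float32)))
for d in spotter.pinpoint(p,"lid_edge")[:3]: print(d["conf"],d["pixel"],P(p,d["pixel"]),P(p,d["pixel"],135.))
E
```

```text
t 2.7 pos [ 376.1 -292.1  229.8] yaw -9.6 move [ 8.310e-01  1.015e+00 -1.000e-03] turn -0.001 F [ 0.5 -0.5 -0.3] gap 46.7 gf 0.0
[ 389.4  -212.26  408.39] [[ 0.99 -0.16 -0.05]
 [-0.17 -0.95 -0.27]
 [-0.    0.28 -0.96]]
edge 2039 [ 493.6  -220.77  133.54] [ 478.97 -294.99  128.34  507.48 -156.93  135.8 ] ((493.37213134765625, -226.47125244140625), (143.38279724121094, 10.888463973999023), 80.85746002197266)
0.85 [264.2, 257.2] [ 349.98 -450.34   -0.22] [ 363.03 -371.55  135.  ]
0.78 [155.1, 500.7] [ 694.48 -322.52   37.48] [ 614.27 -293.53  135.  ]
0.59 [101.6, 374.3] [ 496.9  -223.87  134.3 ] [ 496.62 -223.84  135.  ]
```

View pics/w1.png

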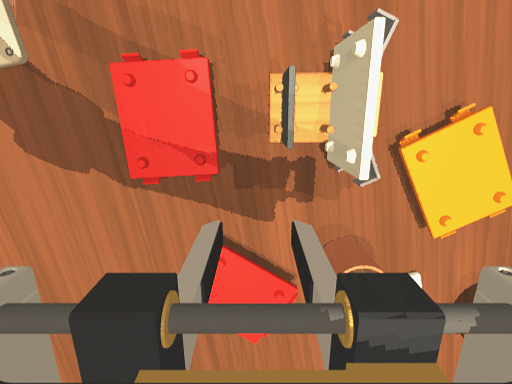

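The wrist view shows the lid's top edge running from (380,20) to (362,178). From the cloud, its centre is (493.4, -226.5), z 135, yaw -9.1, which fits the given sizes. Now I'll move over it and descend.

>>> {"method": "apply_moves", "body": {
  "series": [
    {"x": 0.4, "y": 0.3, "z": 0, "turn": 0, "grip": 0.5},
    {"x": 0.6, "y": 0.65, "z": 0, "turn": 0, "grip": 0.5},
    {"x": 0.84, "y": 1, "z": 0, "turn": 0, "grip": 0.5},
    {"x": 0.84, "y": 1, "z": 0, "turn": 0, "grip": 0.5}
  ]
}}

```text
t: 3.2
eef_pos: [494.8, -231.0, 229.5]
eef_rot: [[0.169, 0.986, 0.005], [0.986, -0.169, 0.001], [0.002, 0.005, -1.0]]
force: [0.4, -0.0, -0.8]
finger_gap: 46.9
grasp_force: 0.0
```

```bash
python3 go.py 493.4 -226.5 104 -9.1
```

```text
t 3.2 pos [ 494.8 -231.   229.5] yaw -9.7 move [ 0.039 -0.027  1.255] turn -0.007 F [ 0.4 -0.  -0.8] gap 46.9 gf 0.0
```

>>> {"method": "apply_moves", "body": {
  "series": [
    {"x": 0.04, "y": -0.02, "z": 0.4, "turn": -0.007, "grip": 0.5},
    {"x": 0.04, "y": -0.02, "z": 0.7, "turn": -0.007, "grip": 0.5},
    {"x": 0.04, "y": -0.02, "z": 1, "turn": -0.007, "grip": 0.5},
    {"x": 0.04, "y": -0.02, "z": 1, "turn": -0.007, "grip": 0.5}
  ]
}}

```text
t: 3.6
eef_pos: [484.3, -229.7, 126.0]
eef_rot: [[0.165, 0.986, -0.007], [0.986, -0.165, 0.002], [0.001, -0.007, -1.0]]
force: [0.2, -0.0, 0.5]
finger_gap: 47.3
grasp_force: 0.0
```

>>> {"method": "apply_moves", "body": {
  "series": [
    {"x": 0, "y": 0, "z": 0.15, "turn": 0, "grip": 0.5},
    {"x": 0, "y": 0, "z": 0.26, "turn": 0, "grip": 0.5},
    {"x": 0, "y": 0, "z": 0.26, "turn": 0, "grip": 0.3},
    {"x": 0, "y": 0, "z": 0.26, "turn": 0, "grip": 0},
    {"x": 0, "y": 0, "z": 0.26, "turn": 0, "grip": 0}
  ]
}}

```text
t: 4.1
eef_pos: [488.2, -229.0, 104.4]
eef_rot: [[0.163, 0.987, 0.001], [0.987, -0.163, -0.001], [-0.0, 0.002, -1.0]]
force: [-0.6, -0.3, -0.1]
finger_gap: 26.4
grasp_force: 0.0
```

>>> {"method": "apply_moves", "body": {
  "series": [
    {"x": 0, "y": 0, "z": 0, "turn": 0, "grip": 0},
    {"x": 0, "y": 0, "z": 0, "turn": 0, "grip": 0},
    {"x": 0, "y": 0, "z": 0, "turn": 0, "grip": 0}
  ]
}}

```text
t: 4.4
eef_pos: [488.0, -228.6, 104.0]
eef_rot: [[0.162, 0.987, 0.001], [0.987, -0.162, -0.0], [-0.0, 0.001, -1.0]]
force: [0.1, -0.2, 3.1]
finger_gap: 10.0
grasp_force: 30.0
```

>>> {"method": "apply_moves", "body": {
  "series": [
    {"x": 0, "y": 0, "z": -0.1, "turn": 0, "grip": 0},
    {"x": 0, "y": 0, "z": -0.35, "turn": 0, "grip": 0},
    {"x": 0, "y": 0, "z": -0.65, "turn": 0, "grip": 0},
    {"x": 0, "y": 0, "z": -0.9, "turn": 0, "grip": 0},
    {"x": 0, "y": 0, "z": -0.9, "turn": 0, "grip": 0}
  ]
}}

```text
t: 4.9
eef_pos: [489.5, -229.1, 196.8]
eef_rot: [[0.163, 0.987, 0.005], [0.987, -0.163, -0.002], [-0.001, 0.006, -1.0]]
force: [1.0, 0.8, -1.9]
finger_gap: 9.8
grasp_force: 30.0
```

>>> {"method": "apply_moves", "body": {
  "series": [
    {"x": 0.25, "y": 0.1, "z": 0, "turn": 0, "grip": 0},
    {"x": 0.5, "y": 0.2, "z": 0, "turn": 0, "grip": 0},
    {"x": 0.75, "y": 0.3, "z": 0, "turn": 0, "grip": 0},
    {"x": 1, "y": 0.4, "z": 0, "turn": 0, "grip": 0},
    {"x": 1, "y": 0.4, "z": 0, "turn": 0, "grip": 0}
  ]
}}

```text
t: 5.4
eef_pos: [544.5, -131.2, 192.4]
eef_rot: [[0.156, 0.988, -0.0], [0.988, -0.156, 0.004], [0.003, -0.001, -1.0]]
force: [-0.2, 0.4, -2.1]
finger_gap: 9.4
grasp_force: 30.0
```

```bash
python3 go.py 590 70 200 0
```

```text
t 5.4 pos [ 544.5 -131.2  192.4] yaw -9.0 move [ 2.059  0.135 -0.069] turn -0.100 F [-0.2  0.4 -2.1] gap 9.4 gf 30.0
```

>>> {"method": "apply_moves", "body": {
  "series": [
    {"x": 0.25, "y": 0, "z": 0, "turn": -0.03, "grip": 0},
    {"x": 0.5, "y": 0.05, "z": 0, "turn": -0.06, "grip": 0},
    {"x": 0.75, "y": 0.1, "z": 0, "turn": -0.1, "grip": 0},
    {"x": 1, "y": 0.1, "z": 0, "turn": -0.1, "grip": 0},
    {"x": 1, "y": 0.1, "z": 0, "turn": -0.1, "grip": 0}
  ]
}}

```text
t: 5.9
eef_pos: [568.9, -35.2, 192.5]
eef_rot: [[0.001, 1.0, -0.002], [1.0, -0.001, 0.003], [0.003, -0.002, -1.0]]
force: [0.4, 0.5, -2.0]
finger_gap: 9.9
grasp_force: 30.0
```

>>> {"method": "apply_moves", "body": {
  "series": [
    {"x": 0.25, "y": 0.05, "z": 0, "turn": 0, "grip": 0},
    {"x": 0.5, "y": 0.1, "z": 0, "turn": 0, "grip": 0},
    {"x": 0.75, "y": 0.15, "z": 0, "turn": 0, "grip": 0},
    {"x": 1, "y": 0.2, "z": 0, "turn": 0, "grip": 0},
    {"x": 1, "y": 0.2, "z": 0, "turn": 0, "grip": 0}
  ]
}}

```text
t: 6.4
eef_pos: [589.6, 64.0, 192.7]
eef_rot: [[0.002, 1.0, -0.001], [1.0, -0.002, 0.002], [0.002, -0.001, -1.0]]
force: [0.0, -0.2, -1.7]
finger_gap: 9.7
grasp_force: 30.0
```

```bash
python3 go.py 590 70 100 0
python3 - <<'E'
from h import *
np.set_printoptions(precision=1,suppress=True)
p=get_image("scene"); c,r,cc=cloud(p,np.ones((384,512),bool)); s=arm.get_state()["eef_pos"]
m=(abs(c[:,0]-s[0])<60)&(abs(c[:,1]-s[1])<85)&(c[:,2]>s[2]-110)&(c[:,2]<s[2]+20)
q=c[m]; print(np.percentile(q,[1,50,99],axis=0)); 
im=cv2.resize(p["image"][60:280,150:400],(750,600));cv2.imwrite("pics/c.png",np.ascontiguousarray(im[:,:,::-1]))
E
```

```text
t 6.4 pos [589.6  64.  192.7] yaw -0.1 move [0.058 0.005 0.927] turn -0.001 F [ 0.  -0.2 -1.7] gap 9.7 gf 30.0
[[589.7 -10.6 107.3]
 [594.5  65.3 170. ]
 [622.  140.5 211.6]]
```

View pics/c.png

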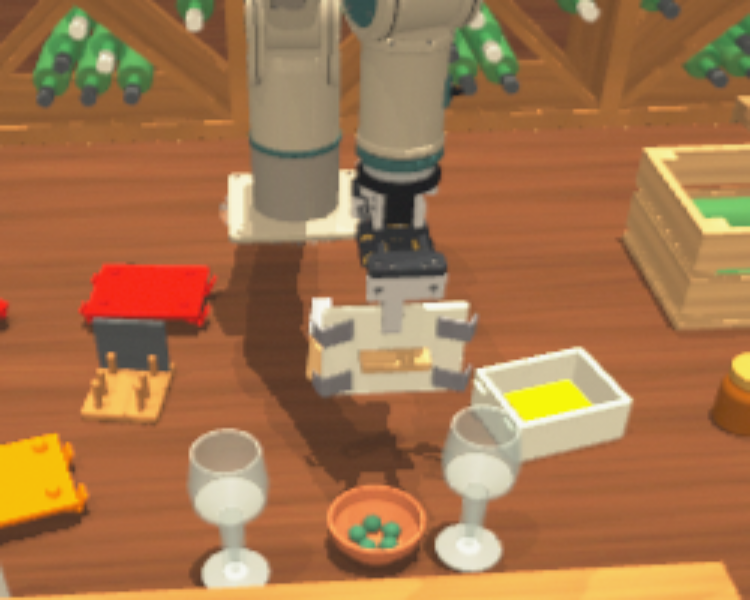

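The lid hangs vertically in the gripper at picture (390,345), top face to the camera and tabs raised, clear of glasses, bowl and box. I'll lower it onto its edge.

>>> {"method": "apply_moves", "body": {
  "series": [
    {"x": 0, "y": 0, "z": 0.25, "turn": 0, "grip": 0},
    {"x": 0, "y": 0, "z": 0.5, "turn": 0, "grip": 0},
    {"x": 0, "y": 0, "z": 0.75, "turn": 0, "grip": 0},
    {"x": 0, "y": 0, "z": 0.98, "turn": 0, "grip": 0},
    {"x": 0, "y": 0, "z": 0.98, "turn": 0, "grip": 0}
  ]
}}

```text
t: 6.95
eef_pos: [586.7, 57.1, 92.1]
eef_rot: [[0.008, 1.0, -0.008], [1.0, -0.008, -0.003], [-0.003, -0.008, -1.0]]
force: [-0.3, -0.2, -2.2]
finger_gap: 10.2
grasp_force: 30.0
```

>>> {"method": "apply_moves", "body": {
  "series": [
    {"x": 0, "y": 0, "z": 0.03, "turn": 0, "grip": 0},
    {"x": 0, "y": 0, "z": 0.06, "turn": 0, "grip": 0},
    {"x": 0, "y": 0, "z": 0.06, "turn": 0, "grip": 0}
  ]
}}

```text
t: 7.25
eef_pos: [590.5, 60.2, 90.2]
eef_rot: [[0.006, 1.0, 0.001], [1.0, -0.006, -0.0], [-0.0, 0.001, -1.0]]
force: [0.2, -0.2, -1.9]
finger_gap: 9.8
grasp_force: 30.0
```

>>> {"method": "apply_moves", "body": {
  "series": [
    {"x": 0, "y": 0, "z": 0.015, "turn": 0, "grip": 0},
    {"x": 0, "y": 0, "z": 0.03, "turn": 0, "grip": 0},
    {"x": 0, "y": 0, "z": 0.03, "turn": 0, "grip": 0}
  ]
}}

```text
t: 7.55
eef_pos: [590.9, 60.6, 89.0]
eef_rot: [[0.006, 1.0, 0.002], [1.0, -0.006, -0.0], [-0.0, 0.002, -1.0]]
force: [-2.6, -1.3, 13.5]
finger_gap: 9.6
grasp_force: 30.0
```

>>> {"method": "apply_moves", "body": {
  "series": [
    {"x": 0, "y": 0, "z": -0.03, "turn": 0, "grip": 0},
    {"x": 0, "y": 0, "z": -0.03, "turn": 0, "grip": 0.2},
    {"x": 0, "y": 0, "z": -0.03, "turn": 0, "grip": 0.22},
    {"x": 0, "y": -0.06, "z": -0.03, "turn": 0, "grip": 0.24},
    {"x": 0, "y": -0.1, "z": -0.03, "turn": 0, "grip": 0.24}
  ]
}}

```text
t: 8.05
eef_pos: [579.3, 60.7, 89.3]
eef_rot: [[0.006, 1.0, -0.001], [1.0, -0.006, -0.0], [-0.0, -0.001, -1.0]]
force: [0.6, -0.4, 0.9]
finger_gap: 22.4
grasp_force: 0.1
```

>>> {"method": "apply_moves", "body": {
  "series": [
    {"x": 0, "y": -0.05, "z": 0, "turn": 0, "grip": 0.26},
    {"x": 0, "y": -0.1, "z": 0, "turn": 0, "grip": 0.28},
    {"x": 0, "y": -0.1, "z": 0, "turn": 0, "grip": 0.28}
  ]
}}

```text
t: 8.35
eef_pos: [569.0, 60.7, 89.5]
eef_rot: [[0.006, 1.0, -0.001], [1.0, -0.006, -0.0], [-0.0, -0.001, -1.0]]
force: [1.4, 0.1, -0.2]
finger_gap: 26.1
grasp_force: 0.0
```

```bash
cat > look.py <<'E'
from h import *
import sys
np.set_printoptions(precision=1,suppress=True)
p=get_image("scene"); c,r,cc=cloud(p,np.ones((384,512),bool)); s=arm.get_state(); print(s["t"],s["eef_pos"],s["finger_gap"],s["force"])
m=(c[:,0]>440)&(c[:,0]<660)&(c[:,1]>-25)&(c[:,1]<145)&(abs(c[:,1]-s["eef_pos"][1])>42)&(abs(c[:,1]-s["eef_pos"][1])<70)&(c[:,2]>4)&(c[:,2]<130)
im=p["image"][r,cc].astype(int); w=m&(im.max(1)-im.min(1)<60)&(im.min(1)>110)
q=c[w]
if len(q):
    for lo in range(0,130,20):
        k=q[(q[:,2]>=lo)&(q[:,2]<lo+20)]
        if len(k): print(lo,len(k),np.median(k,axis=0))
if len(sys.argv)>1:
    i=cv2.resize(p["image"][60:280,150:400],(750,600));cv2.imwrite("pics/"+sys.argv[1],np.ascontiguousarray(i[:,:,::-1]))
E
python3 look.py
```

```text
8.4 [569.5  60.7  89.5] 26.017317634804485 [-0.1  0.2 -0.1]
0 27 [594.4 106.7  11.9]
20 93 [597.1 107.4  33.5]
40 95 [584.5 104.4  47.8]
60 88 [579.2 103.9  69.5]
80 54 [584.  109.4  92.9]
100 130 [572.2 105.9 110.9]
120 11 [568.1 109.2 120.7]
```

>>> {"method": "apply_moves", "body": {
  "series": [
    {"x": 0, "y": -0.06, "z": 0, "turn": 0, "grip": 0.3},
    {"x": 0, "y": -0.12, "z": 0, "turn": 0, "grip": 0.31},
    {"x": 0, "y": -0.18, "z": 0, "turn": 0, "grip": 0.32},
    {"x": 0, "y": -0.24, "z": 0, "turn": 0, "grip": 0.32},
    {"x": 0, "y": -0.24, "z": 0, "turn": 0, "grip": 0.32}
  ]
}}

```text
t: 8.9
eef_pos: [544.7, 60.8, 89.5]
eef_rot: [[0.006, 1.0, -0.001], [1.0, -0.006, -0.0], [-0.0, -0.001, -1.0]]
force: [0.2, 0.2, 0.7]
finger_gap: 30.2
grasp_force: 0.3
```

```bash
python3 look.py d.png
```

```text
8.95 [545.4  60.9  89.5] 30.087110341795032 [-0.3 -0.1 -0.4]
0 40 [590.6 103.2  10.4]
20 119 [589.3 103.2  31.9]
40 142 [570.6 103.9  47.4]
60 94 [559.8  61.   68.6]
80 79 [559.1 109.7  92.2]
100 102 [542.2 104.5 105.6]
```

View pics/d.png

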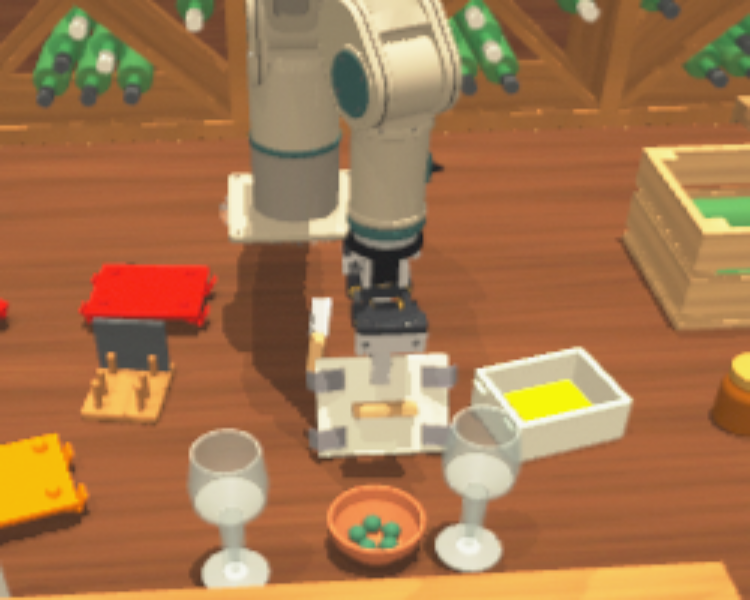

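The lid leans back on the near finger at picture (385,405), tabs toward the viewer, and is square with the tool. Next I'll open the fingers while shifting +X, so the near finger stays in place.

>>> {"method": "apply_moves", "body": {
  "series": [
    {"x": 0, "y": 0, "z": 0, "turn": 0, "grip": 0.42},
    {"x": 0, "y": 0.04, "z": 0, "turn": 0, "grip": 0.52},
    {"x": 0, "y": 0.09, "z": 0, "turn": 0, "grip": 0.62},
    {"x": 0, "y": 0.14, "z": 0, "turn": 0, "grip": 0.72},
    {"x": 0, "y": 0.18, "z": 0, "turn": 0, "grip": 0.8}
  ]
}}

```text
t: 9.45
eef_pos: [564.9, 60.8, 89.5]
eef_rot: [[0.006, 1.0, 0.001], [1.0, -0.006, 0.0], [0.0, 0.001, -1.0]]
force: [0.2, -0.4, 0.3]
finger_gap: 66.5
grasp_force: 0.2
```

>>> {"method": "apply_moves", "body": {
  "series": [
    {"x": 0, "y": 0.03, "z": 0, "turn": 0, "grip": 0.9},
    {"x": 0, "y": 0.07, "z": 0, "turn": 0, "grip": 1},
    {"x": 0, "y": 0.1, "z": 0, "turn": 0, "grip": 1},
    {"x": 0, "y": 0.1, "z": 0, "turn": 0, "grip": 1}
  ]
}}

```text
t: 9.85
eef_pos: [574.5, 60.7, 89.4]
eef_rot: [[0.006, 1.0, 0.0], [1.0, -0.006, 0.0], [0.0, 0.0, -1.0]]
force: [-0.8, -1.3, 0.1]
finger_gap: 93.7
grasp_force: 0.1
```

```bash
python3 look.py
```

```text
9.9 [574.2  60.7  89.4] 94.06673393447183 [-0.3 -1.1 -0.7]
0 40 [589.8 103.2  10.7]
20 101 [588.9 108.7  32.3]
40 131 [569.5 103.7  47.6]
60 97 [558.6 103.6  68.6]
80 62 [555.  113.5  91.8]
100 62 [539.4  13.4 105.3]
```

>>> {"method": "apply_moves", "body": {
  "series": [
    {"x": 0, "y": -0.09, "z": 0.05, "turn": 0, "grip": 1},
    {"x": 0, "y": -0.18, "z": 0.12, "turn": 0, "grip": 1},
    {"x": 0, "y": -0.26, "z": 0.2, "turn": 0, "grip": 1},
    {"x": 0, "y": -0.33, "z": 0.27, "turn": 0, "grip": 1},
    {"x": 0, "y": -0.33, "z": 0.27, "turn": 0, "grip": 1}
  ]
}}

```text
t: 10.4
eef_pos: [538.2, 60.7, 61.4]
eef_rot: [[0.005, 1.0, -0.004], [1.0, -0.005, -0.001], [-0.001, -0.004, -1.0]]
force: [-1.8, 0.2, -0.1]
finger_gap: 94.0
grasp_force: 0.9
```

```bash
python3 look.py
```

```text
10.45 [539.4  60.7  62. ] 94.0153176375526 [-1.5  0.6  1.2]
0 64 [585.6 103.4  12.5]
20 176 [573.3 105.1  34. ]
40 165 [539.6  17.6  49.4]
60 79 [524.7 112.4  72.9]
80 31 [511.1 115.9  82.2]
```

>>> {"method": "apply_moves", "body": {
  "series": [
    {"x": 0, "y": -0.05, "z": 0.08, "turn": 0, "grip": 1},
    {"x": 0, "y": -0.1, "z": 0.17, "turn": 0, "grip": 1},
    {"x": 0, "y": -0.15, "z": 0.24, "turn": 0, "grip": 1},
    {"x": 0, "y": -0.19, "z": 0.31, "turn": 0, "grip": 1},
    {"x": 0, "y": -0.19, "z": 0.31, "turn": 0, "grip": 1}
  ]
}}

```text
t: 10.95
eef_pos: [520.4, 60.8, 30.3]
eef_rot: [[0.006, 1.0, -0.003], [1.0, -0.006, -0.001], [-0.001, -0.003, -1.0]]
force: [-0.3, 0.2, 0.2]
finger_gap: 94.0
grasp_force: 0.6
```

>>> {"method": "apply_moves", "body": {
  "series": [
    {"x": 0, "y": -0.03, "z": 0.04, "turn": 0, "grip": 1},
    {"x": 0, "y": -0.06, "z": 0.06, "turn": 0, "grip": 1},
    {"x": 0, "y": -0.12, "z": 0.06, "turn": 0, "grip": 1},
    {"x": 0, "y": -0.12, "z": 0.06, "turn": 0, "grip": 1}
  ]
}}

```text
t: 11.35
eef_pos: [509.3, 61.1, 25.6]
eef_rot: [[0.006, 1.0, -0.0], [1.0, -0.006, -0.0], [-0.0, -0.0, -1.0]]
force: [-0.4, -0.2, -0.1]
finger_gap: 93.8
grasp_force: 0.0
```

```bash
python3 look.py e.png
```

```text
11.4 [510.   61.2  25.7] 93.75739678290826 [ 1.3  0.5 -0. ]
0 160 [541.2 104.   18.6]
20 223 [554.4 108.4  25.8]
```

View pics/e.png

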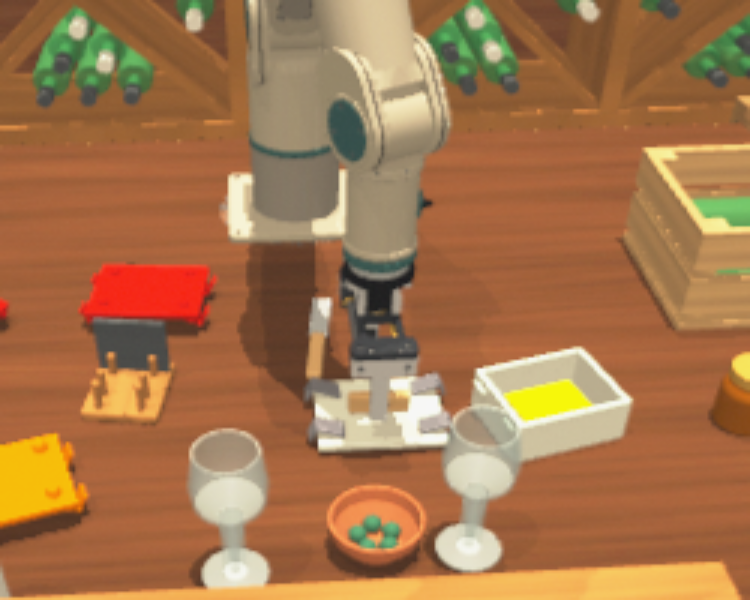

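The lid now lies flat at picture (380,412), all four tabs raised, untouched. I'll rise and measure the rib.

>>> {"method": "apply_moves", "body": {
  "series": [
    {"x": 0, "y": 0, "z": -0.3, "turn": 0, "grip": 1},
    {"x": 0, "y": 0, "z": -0.6, "turn": 0, "grip": 1},
    {"x": -0.2, "y": 0.1, "z": -1, "turn": 0, "grip": 1},
    {"x": -0.4, "y": 0.2, "z": -1, "turn": 0, "grip": 1},
    {"x": -0.4, "y": 0.2, "z": -1, "turn": 0, "grip": 1}
  ]
}}

```text
t: 11.9
eef_pos: [532.2, 17.5, 127.0]
eef_rot: [[0.011, 1.0, 0.005], [1.0, -0.011, -0.002], [-0.002, 0.005, -1.0]]
force: [-0.6, 0.5, 0.6]
finger_gap: 94.0
grasp_force: 0.0
```

```bash
cat > lid.py <<'E'
from h import *
np.set_printoptions(precision=1,suppress=True)
import sys
x0,y0,zb=map(float,sys.argv[1:4])   # approx centre, lid origin height
for n in sys.argv[4].split(","):
    p=get_image(n); c,r,cc=cloud(p,np.ones((384,512),bool))
    b=(abs(c[:,0]-x0)<85)&(abs(c[:,1]-y0)<90)
    im=p["image"][r,cc].astype(int); white=(im.max(1)-im.min(1)<50)&(im.min(1)>110)
    q=c[b&white&(abs(c[:,2]-zb-10)<4)]
    if len(q)>20:
        print(n,"plate",len(q),np.median(q[:,2]),cv2.minAreaRect(q[:,:2].astype(np.float32)))
    q=c[b&(abs(c[:,2]-zb-38)<4)&(abs(c[:,0]-x0)<45)&(abs(c[:,1]-y0)<45)&(im[:,0]-im[:,2]>25)]
    if len(q)>10: print(n,"rib",len(q),np.median(q[:,2]),cv2.minAreaRect(q[:,:2].astype(np.float32)))
    for d in spotter.pinpoint(p,"lid_grip")[:4]:
        w=P(p,d["pixel"],zb+33)
        if np.hypot(w[0]-x0,w[1]-y0)<60: print(n,"grip",round(d["conf"],2),w)
    if len(sys.argv)>5: save(p,sys.argv[5])
E
python3 lid.py 525 61 8 scene,top,wrist w2.png
```

```text
scene plate 605 19.141677444006746 ((529.6092529296875, 64.8000717163086), (123.5224609375, 143.12115478515625), 0.2591482698917389)
scene rib 74 46.381411854080284 ((528.859619140625, 64.82193756103516), (16.99065589904785, 68.3718032836914), 2.5185320377349854)
scene grip 0.78 [531.5  63.   41. ]
top plate 470 18.81515387374077 ((528.785400390625, 98.91874694824219), (76.60942840576172, 116.39850616455078), 89.5128402709961)
top rib 41 46.41241311762519 ((528.6979370117188, 79.51631164550781), (41.01142120361328, 11.910746574401855), 84.92637634277344)
top grip 0.92 [534.9  65.1  41. ]
wrist plate 9728 17.25804226608406 ((528.685546875, 65.62920379638672), (140.9704132080078, 118.92735290527344), 89.80023956298828)
wrist rib 1117 44.95980537653509 ((528.915771484375, 65.09007263183594), (68.64033508300781, 13.2398042678833), 89.6209487915039)
wrist grip 0.9 [527.4  66.5  41. ]
```

View pics/w2.png

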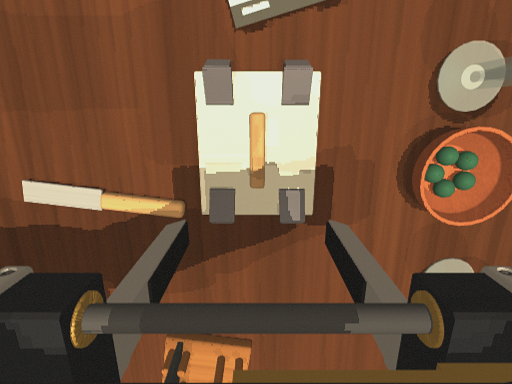

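The lid lies flat and square with the world axes. The rib runs in the picture from (257,115) to (257,187), with its centre at (529, 65). Grasping it next.

```bash
python3 go.py 529 65 23 -0.2
```

```text
t 12.2 pos [528.9  22.2 124.9] yaw -0.2 move [4.270e-01 1.000e-03 1.019e+00] turn -0.000 F [-1.3  0.4  0. ] gap 94.1 gf 0.0
```

>>> {"method": "apply_moves", "body": {
  "series": [
    {"x": 0.42, "y": 0, "z": 0, "turn": 0, "grip": 0.6},
    {"x": 0.42, "y": 0, "z": 0.3, "turn": 0, "grip": 0.6},
    {"x": 0.42, "y": 0, "z": 0.5, "turn": 0, "grip": 0.6},
    {"x": 0.42, "y": 0, "z": 0.7, "turn": 0, "grip": 0.6},
    {"x": 0.42, "y": 0, "z": 0.7, "turn": 0, "grip": 0.6}
  ]
}}

```text
t: 12.7
eef_pos: [527.5, 63.5, 53.0]
eef_rot: [[0.004, 1.0, -0.006], [1.0, -0.004, -0.001], [-0.001, -0.006, -1.0]]
force: [-0.1, 0.1, 0.4]
finger_gap: 58.5
grasp_force: 0.0
```

```bash
python3 go.py 529 65 23 -0.2
```

```text
t 12.7 pos [527.5  63.5  53. ] yaw -0.2 move [0.015 0.017 0.3  ] turn -0.001 F [-0.1  0.1  0.4] gap 58.5 gf 0.0
```

>>> {"method": "apply_moves", "body": {
  "series": [
    {"x": 0.01, "y": 0, "z": 0.18, "turn": 0, "grip": 0.6},
    {"x": 0.01, "y": 0, "z": 0.3, "turn": 0, "grip": 0.5},
    {"x": 0.01, "y": 0, "z": 0.3, "turn": 0, "grip": 0.3},
    {"x": 0.01, "y": 0, "z": 0.3, "turn": 0, "grip": 0},
    {"x": 0.01, "y": 0, "z": 0.3, "turn": 0, "grip": 0}
  ]
}}

```text
t: 13.2
eef_pos: [530.6, 64.1, 26.2]
eef_rot: [[0.006, 1.0, 0.001], [1.0, -0.006, 0.0], [0.0, 0.001, -1.0]]
force: [0.2, -0.6, 0.3]
finger_gap: 27.8
grasp_force: 0.0
```

>>> {"method": "apply_moves", "body": {
  "series": [
    {"x": 0, "y": 0, "z": 0, "turn": 0, "grip": 0},
    {"x": 0, "y": 0, "z": 0, "turn": 0, "grip": 0},
    {"x": 0, "y": 0, "z": 0, "turn": 0, "grip": 0},
    {"x": 0, "y": 0, "z": 0, "turn": 0, "grip": 0}
  ]
}}

```text
t: 13.6
eef_pos: [530.0, 63.9, 26.1]
eef_rot: [[0.006, 1.0, 0.0], [1.0, -0.006, -0.0], [-0.0, 0.0, -1.0]]
force: [-1.8, -0.8, 5.4]
finger_gap: 13.9
grasp_force: 30.0
```

>>> {"method": "apply_moves", "body": {
  "series": [
    {"x": 0, "y": 0, "z": 0, "turn": 0, "grip": 0.25},
    {"x": 0, "y": 0, "z": 0, "turn": 0, "grip": 0.25},
    {"x": 0, "y": 0, "z": 0.04, "turn": 0, "grip": 0.25},
    {"x": 0, "y": 0, "z": 0.04, "turn": 0, "grip": 0.25},
    {"x": 0, "y": 0, "z": 0.04, "turn": 0, "grip": 0}
  ]
}}

```text
t: 14.1
eef_pos: [529.9, 63.9, 21.2]
eef_rot: [[0.006, 1.0, -0.0], [1.0, -0.006, -0.0], [-0.0, -0.0, -1.0]]
force: [0.3, -0.2, -0.5]
finger_gap: 18.3
grasp_force: 0.0
```

>>> {"method": "apply_moves", "body": {
  "series": [
    {"x": 0, "y": 0, "z": 0, "turn": 0, "grip": 0},
    {"x": 0, "y": 0, "z": 0, "turn": 0, "grip": 0},
    {"x": 0, "y": 0, "z": 0, "turn": 0, "grip": 0}
  ]
}}

```text
t: 14.4
eef_pos: [529.9, 63.9, 21.4]
eef_rot: [[0.006, 1.0, -0.0], [1.0, -0.006, -0.0], [-0.0, -0.0, -1.0]]
force: [-0.4, 0.0, -1.8]
finger_gap: 13.5
grasp_force: 30.0
```

>>> {"method": "apply_moves", "body": {
  "series": [
    {"x": 0, "y": 0, "z": -0.1, "turn": 0, "grip": 0},
    {"x": 0, "y": 0, "z": -0.3, "turn": 0, "grip": 0},
    {"x": 0, "y": 0, "z": -0.6, "turn": 0, "grip": 0},
    {"x": 0, "y": 0, "z": -1, "turn": 0, "grip": 0},
    {"x": 0, "y": 0, "z": -1, "turn": 0, "grip": 0}
  ]
}}

```text
t: 14.9
eef_pos: [533.6, 64.8, 126.5]
eef_rot: [[0.006, 1.0, 0.009], [1.0, -0.006, 0.002], [0.002, 0.009, -1.0]]
force: [1.5, 0.1, -2.6]
finger_gap: 13.5
grasp_force: 30.0
```

```bash
python3 go.py 543.5 257 140 14.5
```

```text
t 14.9 pos [533.6  64.8 126.5] yaw -0.4 move [ 1.923  0.089 -0.13 ] turn -0.165 F [ 1.5  0.1 -2.6] gap 13.5 gf 30.0
```

>>> {"method": "apply_moves", "body": {
  "series": [
    {"x": 0.2, "y": 0, "z": -0.3, "turn": -0.05, "grip": 0},
    {"x": 0.4, "y": 0.02, "z": -0.6, "turn": -0.1, "grip": 0},
    {"x": 0.6, "y": 0.04, "z": -0.9, "turn": -0.165, "grip": 0},
    {"x": 0.6, "y": 0.05, "z": -0.9, "turn": -0.165, "grip": 0},
    {"x": 0.6, "y": 0.05, "z": -0.9, "turn": -0.165, "grip": 0}
  ]
}}

```text
t: 15.4
eef_pos: [535.1, 123.3, 211.1]
eef_rot: [[-0.249, 0.968, -0.0], [0.968, 0.249, -0.001], [-0.001, -0.0, -1.0]]
force: [0.4, -0.8, -2.7]
finger_gap: 13.9
grasp_force: 30.0
```

```bash
cat > box.py <<'E'
from h import *
np.set_printoptions(precision=2,suppress=True)
from scipy.optimize import least_squares
p=get_image("wrist"); save(p,"w3.png")
c,r,cc=cloud(p,np.ones((384,512),bool))
m=(abs(c[:,0]-544)<90)&(abs(c[:,1]-258)<95)&(c[:,2]>54)&(c[:,2]<68)
e=c[m]; print("rim",len(e),np.percentile(e[:,2],[5,50,95]),cv2.minAreaRect(e[:,:2].astype(np.float32)))
rb=m.copy(); im=np.zeros((384,512),np.uint8); im[r[m],cc[m]]=255
print("visible rows",r[m].min(),"cols",cc[m].min(),cc[m].max())
# signed-distance fit of rim annulus (outer 110x136, inner 98x124)
def res(v):
    a=np.radians(v[2]); d=e[:,:2]-v[:2]; u=np.abs(d[:,0]*np.cos(a)+d[:,1]*np.sin(a)); w=np.abs(-d[:,0]*np.sin(a)+d[:,1]*np.cos(a))
    o=np.maximum(u-55,w-68); return np.maximum(o,0)+np.maximum(-6-o,0)
best=min((least_squares(res,[544+i,257+j,14.5+k],diff_step=1e-4) for i in(-3,0,3) for j in(-3,0,3) for k in(-1,0,1)),key=lambda s:s.cost)
print("fit",best.x,best.cost)
for d in spotter.pinpoint(p,"box")[:2]: print("box",d["conf"],P(p,d["pixel"],0.))
E
python3 box.py
```

```text
rim 1540 [56.08 59.12 60.46] ((543.5442504882812, 257.1238708496094), (110.77499389648438, 121.43375396728516), 15.096437454223633)
visible rows 0 cols 243 351
fit [545.24 250.39  15.49] 1.647321126062163
box 0.87 [546.5  259.54   0.  ]
```

View pics/w3.png

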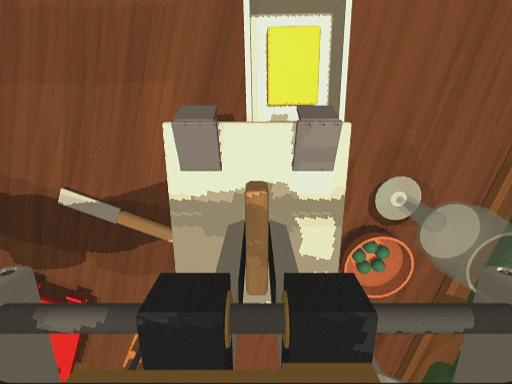

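The wrist picture shows the lid held level, tabs raised, in the foreground, with the box behind it at (298,60). The far and near ends of the box are cut off, so I'll rise and back off to see all of it.

>>> {"method": "apply_moves", "body": {
  "series": [
    {"x": -0.1, "y": 0, "z": -0.3, "turn": 0, "grip": 0},
    {"x": -0.2, "y": 0, "z": -0.6, "turn": 0, "grip": 0},
    {"x": -0.4, "y": 0, "z": -1, "turn": 0, "grip": 0},
    {"x": -0.4, "y": 0, "z": -1, "turn": 0, "grip": 0},
    {"x": -0.4, "y": 0, "z": -1, "turn": 0, "grip": 0}
  ]
}}

```text
t: 16.0
eef_pos: [544.9, 83.7, 310.3]
eef_rot: [[-0.247, 0.969, -0.002], [0.969, 0.247, -0.001], [-0.0, -0.002, -1.0]]
force: [-0.4, -0.1, -2.7]
finger_gap: 13.6
grasp_force: 30.0
```

```bash
cat >> box.py <<'E'
s=arm.get_state(); R=s["eef_rot"]; print(s["eef_pos"],"yaw",np.degrees(np.arctan2(R[1,1],R[0,1])))
im=p["image"][r,cc].astype(int); white=(im.max(1)-im.min(1)<60)&(im.min(1)>100)
L=(c-s["eef_pos"])@R   # tool coordinates
pl=white&(abs(L[:,0])<90)&(abs(L[:,1])<80)
q=L[pl&(abs(L[:,2]-3.5)<6)]; print("plate in tool",len(q),np.median(q[:,2]),np.percentile(q,[.5,99.5],axis=0).ravel(),cv2.minAreaRect(q[:,:2].astype(np.float32)))
rib=L[(abs(L[:,2]+24.7)<4)&(abs(L[:,0])<50)&(abs(L[:,1])<12)&(im[:,0]-im[:,2]>25)]
if len(rib)>10: print("rib in tool",len(rib),cv2.minAreaRect(rib[:,:2].astype(np.float32)))
E
python3 box.py
```

```text
rim 1234 [57.11 59.14 60.69] ((545.8987426757812, 248.4961395263672), (110.26749420166016, 119.27851104736328), 15.34322738647461)
visible rows 0 cols 247 329
fit [543.44 256.58  15.48] 0.5669768295107113
box 0.88 [542.03 259.72   0.  ]
box 0.59 [629.64 116.81   0.  ]
[543.86  84.81 309.23] yaw 14.482121303987915
plate in tool 18007 2.9969050038996357 [-57.87 -58.41  -2.08  71.28  58.99   4.82] ((5.015533447265625, 0.22112274169921875), (133.55982971191406, 119.62065124511719), 0.12175482511520386)
rib in tool 2385 ((0.0766143798828125, 0.535191535949707), (17.134782791137695, 69.85541534423828), 87.36892700195312)
```

>>> {"method": "apply_moves", "body": {
  "series": [
    {"x": -0.2, "y": 0.05, "z": 0, "turn": 0, "grip": 0},
    {"x": -0.35, "y": 0.1, "z": 0, "turn": 0, "grip": 0},
    {"x": -0.35, "y": 0.1, "z": 0, "turn": 0, "grip": 0},
    {"x": -0.35, "y": 0.1, "z": 0, "turn": 0, "grip": 0}
  ]
}}

```text
t: 16.5
eef_pos: [563.3, 54.1, 310.5]
eef_rot: [[-0.25, 0.968, -0.002], [0.968, 0.25, 0.001], [0.001, -0.002, -1.0]]
force: [-1.1, 0.1, -1.5]
finger_gap: 14.0
grasp_force: 30.0
```

```bash
python3 box.py; python3 box.py|head -3
```

```text
rim 1047 [57.06 59.2  60.62] ((550.1083984375, 233.0686798095703), (110.12812805175781, 87.49151611328125), 15.483992576599121)
visible rows 0 cols 240 322
fit [543.48 256.53  15.49] 0.3158040132515579
box 0.78 [541.18 257.06   0.  ]
[563.27  54.94 311.13] yaw 14.57287425745954
plate in tool 18526 4.701932790958456 [-57.34 -59.4   -2.17  71.77  58.1    6.54] ((5.8857421875, -0.7094917297363281), (132.99862670898438, 119.48574829101562), 0.13134561479091644)
rib in tool 2330 ((0.8080711364746094, 0.49695301055908203), (69.82450103759766, 21.50702476501465), 5.480268955230713)
rim 1042 [56.96 59.19 60.59] ((550.2027587890625, 232.98886108398438), (110.33985900878906, 87.52142333984375), 15.20758056640625)
visible rows 0 cols 240 322
fit [543.54 256.53  15.5 ] 0.17558849104536425
```

Wrist fits agree: the box is at (543.6, 256.6), yaw 15.4, with the rim at 59–60, which also matches the scene and top cameras. I'll carry the lid over it.

```bash
python3 go.py 543.7 256.3 110 15.4
```

```text
t 16.7 pos [563.4  54.8 311.5] yaw 14.6 move [1.999 0.317 2.016] turn -0.009 F [ 0.6 -0.4 -1.6] gap 13.6 gf 30.0
```

>>> {"method": "apply_moves", "body": {
  "series": [
    {"x": 0.25, "y": 0.05, "z": 0.2, "turn": 0, "grip": 0},
    {"x": 0.5, "y": 0.1, "z": 0.4, "turn": -0.009, "grip": 0},
    {"x": 0.75, "y": 0.15, "z": 0.6, "turn": -0.009, "grip": 0},
    {"x": 1, "y": 0.16, "z": 0.8, "turn": -0.009, "grip": 0},
    {"x": 1, "y": 0.16, "z": 0.8, "turn": -0.009, "grip": 0}
  ]
}}

```text
t: 17.2
eef_pos: [550.9, 159.5, 229.2]
eef_rot: [[-0.271, 0.963, -0.005], [0.963, 0.271, 0.002], [0.003, -0.005, -1.0]]
force: [-1.1, -0.1, -2.8]
finger_gap: 13.8
grasp_force: 30.0
```

>>> {"method": "apply_moves", "body": {
  "series": [
    {"x": 0.25, "y": 0.05, "z": 0.1, "turn": 0, "grip": 0},
    {"x": 0.5, "y": 0.1, "z": 0.3, "turn": 0, "grip": 0},
    {"x": 0.75, "y": 0.14, "z": 0.5, "turn": 0, "grip": 0},
    {"x": 1, "y": 0.16, "z": 0.8, "turn": 0, "grip": 0},
    {"x": 1, "y": 0.16, "z": 0.8, "turn": 0, "grip": 0}
  ]
}}

```text
t: 17.7
eef_pos: [539.7, 258.8, 148.6]
eef_rot: [[-0.27, 0.963, -0.006], [0.963, 0.27, 0.0], [0.002, -0.005, -1.0]]
force: [-0.3, 0.1, -2.1]
finger_gap: 13.8
grasp_force: 30.0
```

>>> {"method": "apply_moves", "body": {
  "series": [
    {"x": 0, "y": 0, "z": 0.2, "turn": 0, "grip": 0},
    {"x": 0, "y": 0, "z": 0.4, "turn": 0, "grip": 0},
    {"x": 0, "y": 0, "z": 0.4, "turn": 0, "grip": 0},
    {"x": 0, "y": 0, "z": 0.4, "turn": 0, "grip": 0}
  ]
}}

```text
t: 18.1
eef_pos: [544.0, 254.8, 112.4]
eef_rot: [[-0.263, 0.965, 0.001], [0.965, 0.263, -0.0], [-0.0, 0.001, -1.0]]
force: [0.2, 0.5, -2.3]
finger_gap: 13.7
grasp_force: 30.0
```

```bash
python3 go.py 543.7 256.3 100 15.4;python3 go.py 543.7 256.3 100 15.4
```

```text
t 18.1 pos [544.  254.8 112.4] yaw 15.3 move [0.015 0.001 0.124] turn -0.001 F [ 0.2  0.5 -2.3] gap 13.7 gf 30.0
t 18.1 pos [544.  254.8 112.4] yaw 15.3 move [0.015 0.001 0.124] turn -0.001 F [ 0.2  0.5 -2.3] gap 13.7 gf 30.0
```

>>> {"method": "apply_moves", "body": {
  "series": [
    {"x": 0.015, "y": 0, "z": 0.1, "turn": 0, "grip": 0},
    {"x": 0.015, "y": 0, "z": 0.2, "turn": 0, "grip": 0},
    {"x": 0.015, "y": 0, "z": 0.28, "turn": 0, "grip": 0},
    {"x": 0.015, "y": 0, "z": 0.28, "turn": 0, "grip": 0},
    {"x": 0.015, "y": 0, "z": 0.28, "turn": 0, "grip": 0}
  ]
}}

```text
t: 18.6
eef_pos: [542.8, 256.7, 83.2]
eef_rot: [[-0.264, 0.964, -0.0], [0.964, 0.264, -0.0], [-0.0, -0.001, -1.0]]
force: [-0.1, 0.4, -2.3]
finger_gap: 13.7
grasp_force: 30.0
```

>>> {"method": "apply_moves", "body": {
  "series": [
    {"x": 0, "y": 0, "z": 0.03, "turn": 0, "grip": 0},
    {"x": 0, "y": 0, "z": 0.06, "turn": 0, "grip": 0},
    {"x": 0, "y": 0, "z": 0.06, "turn": 0, "grip": 0}
  ]
}}

```text
t: 18.9
eef_pos: [542.8, 256.6, 77.2]
eef_rot: [[-0.264, 0.965, -0.0], [0.965, 0.264, -0.0], [-0.0, -0.0, -1.0]]
force: [-0.2, 0.1, -2.7]
finger_gap: 13.9
grasp_force: 30.0
```

Lugs are inside with no contact force. On to seating.

>>> {"method": "apply_moves", "body": {
  "series": [
    {"x": 0, "y": 0, "z": 0.02, "turn": 0, "grip": 0},
    {"x": 0, "y": 0, "z": 0.04, "turn": 0, "grip": 0},
    {"x": 0, "y": 0, "z": 0.055, "turn": 0, "grip": 0},
    {"x": 0, "y": 0, "z": 0.055, "turn": 0, "grip": 0}
  ]
}}

```text
t: 19.3
eef_pos: [543.0, 256.8, 73.3]
eef_rot: [[-0.264, 0.965, 0.001], [0.965, 0.264, -0.0], [-0.0, 0.001, -1.0]]
force: [-2.2, -0.7, 8.1]
finger_gap: 13.7
grasp_force: 30.0
```

>>> {"method": "apply_moves", "body": {
  "series": [
    {"x": 0, "y": 0, "z": -0.02, "turn": 0, "grip": 0.3},
    {"x": 0, "y": 0, "z": -0.02, "turn": 0, "grip": 0.45},
    {"x": 0, "y": 0, "z": -0.02, "turn": 0, "grip": 0.45},
    {"x": 0, "y": 0, "z": -0.02, "turn": 0, "grip": 0.45}
  ]
}}

```text
t: 19.7
eef_pos: [543.0, 256.8, 73.9]
eef_rot: [[-0.264, 0.965, 0.0], [0.965, 0.264, 0.0], [0.0, 0.0, -1.0]]
force: [0.4, 0.6, 0.3]
finger_gap: 40.9
grasp_force: 0.0
```

>>> {"method": "apply_moves", "body": {
  "series": [
    {"x": 0, "y": 0, "z": -0.3, "turn": 0, "grip": 0.45},
    {"x": -0.1, "y": 0, "z": -0.6, "turn": 0, "grip": 0.3},
    {"x": -0.3, "y": 0, "z": -1, "turn": 0, "grip": 0},
    {"x": -0.5, "y": 0, "z": -1, "turn": 0, "grip": 0},
    {"x": -0.5, "y": 0, "z": -1, "turn": 0, "grip": 0}
  ]
}}

```text
t: 20.2
eef_pos: [557.8, 205.1, 174.8]
eef_rot: [[-0.259, 0.966, 0.002], [0.966, 0.259, -0.002], [-0.002, 0.002, -1.0]]
force: [-0.0, -1.4, -0.6]
finger_gap: 13.6
grasp_force: 0.0
```

```bash
python3 lid.py 543.6 256.6 60 scene,wrist w4.png
```

```text
scene plate 651 71.28884840578007 ((544.2872314453125, 256.46588134765625), (121.84913635253906, 159.47964477539062), 14.942424774169922)
scene rib 71 98.19256449900024 ((544.2437744140625, 257.516845703125), (17.02142906188965, 69.94935607910156), 16.64030647277832)
scene grip 0.6 [547.5 256.8  93. ]
wrist plate 11484 69.25277275558193 ((541.9324340820312, 258.5484924316406), (118.8834228515625, 140.99081420898438), 15.332597732543945)
wrist rib 1190 96.94194849992134 ((542.306884765625, 257.865966796875), (13.454268455505371, 69.37883758544922), 14.921743392944336)
wrist grip 0.62 [541.4 259.7  93. ]
```

View pics/w4.png

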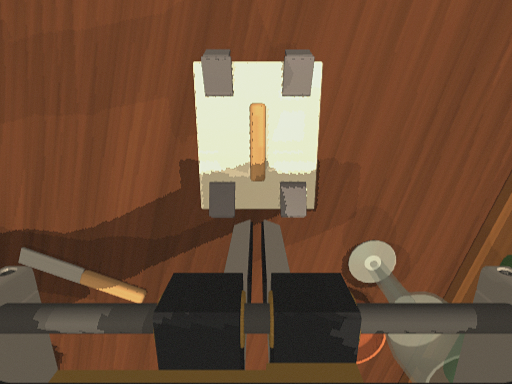

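The lid is seated square and level at picture (258,135), with all four tabs raised. Now pressing the tabs with the closed fingers, starting at pad 4.

```bash
python3 go.py 594.5 204.6 105 15.2
```

```text
t 20.4 pos [555.  209.8 173. ] yaw 15.4 move [-0.156  0.369  0.679] turn 0.002 F [-0.1 -0.1 -0. ] gap 0.6 gf 0.0
```

>>> {"method": "apply_moves", "body": {
  "series": [
    {"x": -0.15, "y": 0.37, "z": 0, "turn": 0.002, "grip": 0},
    {"x": -0.15, "y": 0.37, "z": 0.35, "turn": 0.002, "grip": 0},
    {"x": -0.15, "y": 0.37, "z": 0.68, "turn": 0.002, "grip": 0},
    {"x": -0.15, "y": 0.37, "z": 0.68, "turn": 0.002, "grip": 0},
    {"x": -0.15, "y": 0.37, "z": 0.68, "turn": 0.002, "grip": 0}
  ]
}}

```text
t: 20.9
eef_pos: [594.8, 205.0, 105.5]
eef_rot: [[-0.263, 0.965, -0.002], [0.965, 0.263, 0.0], [0.001, -0.002, -1.0]]
force: [1.8, 0.7, 1.0]
finger_gap: 0.6
grasp_force: 0.0
```

```bash
python3 go.py 594.5 204.6 74 15.2
```

```text
t 20.9 pos [594.8 205.  105.5] yaw 15.2 move [-0.004 -0.004  0.315] turn 0.000 F [1.8 0.7 1. ] gap 0.6 gf 0.0
```

>>> {"method": "apply_moves", "body": {
  "series": [
    {"x": 0, "y": 0, "z": 0.1, "turn": 0, "grip": 0},
    {"x": 0, "y": 0, "z": 0.17, "turn": 0, "grip": 0},
    {"x": 0, "y": 0, "z": 0.23, "turn": 0, "grip": 0},
    {"x": 0, "y": 0, "z": 0.29, "turn": 0, "grip": 0},
    {"x": 0, "y": 0, "z": 0.31, "turn": 0, "grip": 0}
  ]
}}

```text
t: 21.4
eef_pos: [596.8, 202.3, 75.1]
eef_rot: [[-0.26, 0.966, 0.001], [0.966, 0.26, -0.002], [-0.002, 0.001, -1.0]]
force: [0.1, -5.6, 12.7]
finger_gap: 0.3
grasp_force: 7.1
```

>>> {"method": "apply_moves", "body": {
  "series": [
    {"x": 0, "y": 0, "z": 0.02, "turn": 0, "grip": 0},
    {"x": 0, "y": 0, "z": 0.02, "turn": 0, "grip": 0},
    {"x": 0, "y": 0, "z": 0.02, "turn": 0, "grip": 0}
  ]
}}

```text
t: 21.7
eef_pos: [596.8, 202.3, 75.0]
eef_rot: [[-0.26, 0.966, 0.002], [0.966, 0.26, -0.002], [-0.002, 0.001, -1.0]]
force: [-1.2, -5.2, 15.3]
finger_gap: 0.2
grasp_force: 7.2
```

>>> {"method": "apply_moves", "body": {
  "series": [
    {"x": 0, "y": 0, "z": 0.03, "turn": 0, "grip": 0},
    {"x": 0, "y": 0, "z": 0.03, "turn": 0, "grip": 0}
  ]
}}

```text
t: 21.9
eef_pos: [597.0, 202.3, 74.5]
eef_rot: [[-0.26, 0.966, 0.003], [0.966, 0.26, -0.003], [-0.003, 0.002, -1.0]]
force: [-6.2, -7.2, 30.8]
finger_gap: 0.5
grasp_force: 15.6
```

>>> {"method": "apply_moves", "body": {
  "series": [
    {"x": 0, "y": 0, "z": -0.1, "turn": 0, "grip": 0},
    {"x": 0, "y": 0, "z": -0.35, "turn": 0, "grip": 0},
    {"x": 0, "y": -0.35, "z": -0.42, "turn": 0, "grip": 0},
    {"x": 0.02, "y": -0.72, "z": -0.42, "turn": 0, "grip": 0},
    {"x": 0.02, "y": -0.72, "z": -0.38, "turn": 0, "grip": 0}
  ]
}}

```text
t: 22.4
eef_pos: [520.1, 186.5, 108.1]
eef_rot: [[-0.264, 0.965, -0.005], [0.965, 0.264, -0.001], [0.0, -0.005, -1.0]]
force: [0.5, 0.6, -0.9]
finger_gap: 0.2
grasp_force: 0.0
```

```bash
python3 go.py 525.1 185.8 74 15.2
```

```text
t 22.4 pos [520.1 186.5 108.1] yaw 15.3 move [-0.02   0.049  0.34 ] turn 0.001 F [ 0.5  0.6 -0.9] gap 0.2 gf 0.0
```

>>> {"method": "apply_moves", "body": {
  "series": [
    {"x": 0, "y": 0, "z": 0, "turn": 0, "grip": 0},
    {"x": 0, "y": 0, "z": 0, "turn": 0, "grip": 0}
  ]
}}

```text
t: 22.6
eef_pos: [526.9, 187.8, 108.0]
eef_rot: [[-0.261, 0.965, 0.001], [0.965, 0.261, 0.001], [0.001, 0.001, -1.0]]
force: [0.8, -0.4, -0.9]
finger_gap: 0.4
grasp_force: 0.0
```

>>> {"method": "apply_moves", "body": {
  "series": [
    {"x": 0, "y": -0.02, "z": 0.12, "turn": 0, "grip": 0},
    {"x": 0, "y": -0.02, "z": 0.19, "turn": 0, "grip": 0},
    {"x": 0, "y": -0.02, "z": 0.25, "turn": 0, "grip": 0},
    {"x": 0, "y": -0.02, "z": 0.31, "turn": 0, "grip": 0},
    {"x": 0, "y": -0.02, "z": 0.36, "turn": 0, "grip": 0}
  ]
}}

```text
t: 23.1
eef_pos: [524.6, 185.1, 74.0]
eef_rot: [[-0.26, 0.966, 0.001], [0.966, 0.26, -0.003], [-0.003, 0.0, -1.0]]
force: [-9.8, -10.0, 61.4]
finger_gap: 0.7
grasp_force: 30.8
```

>>> {"method": "apply_moves", "body": {
  "series": [
    {"x": 0, "y": 0, "z": 0.02, "turn": 0, "grip": 0},
    {"x": 0, "y": 0, "z": 0.02, "turn": 0, "grip": 0}
  ]
}}

```text
t: 23.3
eef_pos: [524.6, 185.2, 74.3]
eef_rot: [[-0.26, 0.966, 0.003], [0.966, 0.26, -0.003], [-0.004, 0.002, -1.0]]
force: [-8.2, -8.0, 42.5]
finger_gap: 0.2
grasp_force: 21.3
```

>>> {"method": "apply_moves", "body": {
  "series": [
    {"x": 0, "y": 0, "z": -0.15, "turn": 0, "grip": 0},
    {"x": 0, "y": 0, "z": -0.42, "turn": 0, "grip": 0},
    {"x": 0.4, "y": 0, "z": -0.42, "turn": 0, "grip": 0},
    {"x": 0.8, "y": 0, "z": -0.42, "turn": 0, "grip": 0},
    {"x": 1, "y": 0, "z": -0.42, "turn": 0, "grip": 0}
  ]
}}

```text
t: 23.8
eef_pos: [496.0, 288.0, 112.0]
eef_rot: [[-0.265, 0.964, -0.0], [0.964, 0.265, 0.004], [0.004, 0.001, -1.0]]
force: [-0.3, -0.2, -0.4]
finger_gap: 0.4
grasp_force: 0.0
```

>>> {"method": "apply_moves", "body": {
  "series": [
    {"x": 0.25, "y": 0, "z": 0, "turn": 0, "grip": 0},
    {"x": 0.25, "y": 0, "z": 0, "turn": 0, "grip": 0},
    {"x": 0.25, "y": 0, "z": 0, "turn": 0, "grip": 0}
  ]
}}

```text
t: 24.1
eef_pos: [490.7, 307.2, 111.4]
eef_rot: [[-0.262, 0.965, -0.001], [0.965, 0.262, -0.0], [-0.0, -0.001, -1.0]]
force: [0.1, 0.3, -0.9]
finger_gap: 0.5
grasp_force: 0.0
```

```bash
python3 go.py 491.5 309.4 74 15.2
```

```text
t 24.1 pos [490.7 307.2 111.4] yaw 15.2 move [0.019 0.014 0.374] turn 0.000 F [ 0.1  0.3 -0.9] gap 0.5 gf 0.0
```

>>> {"method": "apply_moves", "body": {
  "series": [
    {"x": 0.01, "y": 0.01, "z": 0.15, "turn": 0, "grip": 0},
    {"x": 0.01, "y": 0.01, "z": 0.22, "turn": 0, "grip": 0},
    {"x": 0.01, "y": 0.01, "z": 0.28, "turn": 0, "grip": 0},
    {"x": 0.01, "y": 0.01, "z": 0.34, "turn": 0, "grip": 0},
    {"x": 0.01, "y": 0.01, "z": 0.38, "turn": 0, "grip": 0}
  ]
}}

```text
t: 24.6
eef_pos: [491.4, 309.2, 74.6]
eef_rot: [[-0.261, 0.965, -0.001], [0.965, 0.261, 0.001], [0.001, -0.0, -1.0]]
force: [-9.3, -2.5, 40.0]
finger_gap: 0.2
grasp_force: 19.9
```

>>> {"method": "apply_moves", "body": {
  "series": [
    {"x": 0, "y": 0, "z": 0, "turn": 0, "grip": 0},
    {"x": 0, "y": 0, "z": 0, "turn": 0, "grip": 0}
  ]
}}

```text
t: 24.8
eef_pos: [491.3, 309.2, 75.1]
eef_rot: [[-0.261, 0.965, -0.0], [0.965, 0.261, 0.001], [0.001, 0.0, -1.0]]
force: [-3.5, -0.4, 12.8]
finger_gap: 0.8
grasp_force: 6.0
```

Tab 2 is at its stop. Tab 1 next.

>>> {"method": "apply_moves", "body": {
  "series": [
    {"x": 0, "y": 0, "z": -0.15, "turn": 0, "grip": 0},
    {"x": 0, "y": 0, "z": -0.4, "turn": 0, "grip": 0},
    {"x": 0, "y": 0.35, "z": -0.4, "turn": 0, "grip": 0},
    {"x": 0, "y": 0.72, "z": -0.4, "turn": 0, "grip": 0},
    {"x": 0, "y": 0.72, "z": -0.36, "turn": 0, "grip": 0}
  ]
}}

```text
t: 25.3
eef_pos: [567.1, 326.9, 110.1]
eef_rot: [[-0.257, 0.966, 0.006], [0.966, 0.257, 0.002], [0.0, 0.006, -1.0]]
force: [-0.2, 0.1, 0.1]
finger_gap: 0.1
grasp_force: 0.0
```

>>> {"method": "apply_moves", "body": {
  "series": [
    {"x": 0, "y": 0, "z": 0, "turn": 0, "grip": 0},
    {"x": 0, "y": 0, "z": 0, "turn": 0, "grip": 0}
  ]
}}

```text
t: 25.5
eef_pos: [560.0, 326.5, 109.2]
eef_rot: [[-0.262, 0.965, -0.002], [0.965, 0.262, -0.001], [-0.001, -0.002, -1.0]]
force: [0.2, -0.8, 0.0]
finger_gap: 0.3
grasp_force: 0.0
```

```bash
python3 go.py 560.9 328.2 74 15.2
```

```text
t 25.5 pos [560.  326.5 109.2] yaw 15.2 move [0.015 0.014 0.352] turn -0.000 F [ 0.2 -0.8  0. ] gap 0.3 gf 0.0
```

>>> {"method": "apply_moves", "body": {
  "series": [
    {"x": 0.01, "y": 0.01, "z": 0.13, "turn": 0, "grip": 0},
    {"x": 0.01, "y": 0.01, "z": 0.2, "turn": 0, "grip": 0},
    {"x": 0.01, "y": 0.01, "z": 0.26, "turn": 0, "grip": 0},
    {"x": 0.01, "y": 0.01, "z": 0.32, "turn": 0, "grip": 0},
    {"x": 0.01, "y": 0.01, "z": 0.36, "turn": 0, "grip": 0}
  ]
}}

```text
t: 26.0
eef_pos: [561.3, 330.0, 74.7]
eef_rot: [[-0.262, 0.965, -0.0], [0.965, 0.262, 0.002], [0.002, 0.0, -1.0]]
force: [-8.6, -2.4, 33.2]
finger_gap: 0.7
grasp_force: 16.7
```

>>> {"method": "apply_moves", "body": {
  "series": [
    {"x": 0, "y": 0, "z": 0, "turn": 0, "grip": 0},
    {"x": 0, "y": 0, "z": 0, "turn": 0, "grip": 0}
  ]
}}

```text
t: 26.2
eef_pos: [561.2, 329.9, 75.1]
eef_rot: [[-0.262, 0.965, -0.0], [0.965, 0.262, 0.002], [0.002, 0.0, -1.0]]
force: [-4.7, 2.2, 9.5]
finger_gap: 0.3
grasp_force: 4.9
```

>>> {"method": "apply_moves", "body": {
  "series": [
    {"x": 0, "y": 0, "z": -0.15, "turn": 0, "grip": 0},
    {"x": 0, "y": 0, "z": -0.5, "turn": 0, "grip": 0},
    {"x": -0.5, "y": 0, "z": -1, "turn": 0, "grip": 0},
    {"x": -1, "y": -0.2, "z": -1, "turn": 0, "grip": 0},
    {"x": -1, "y": -0.3, "z": -1, "turn": 0, "grip": 0}
  ]
}}

```text
t: 26.7
eef_pos: [562.4, 217.8, 175.9]
eef_rot: [[-0.255, 0.967, 0.005], [0.967, 0.255, -0.003], [-0.005, 0.004, -1.0]]
force: [-0.2, -0.5, -0.2]
finger_gap: 0.6
grasp_force: 0.0
```

>>> {"method": "apply_moves", "body": {
  "series": [
    {"x": -0.3, "y": 0, "z": 0, "turn": 0, "grip": 0},
    {"x": -0.3, "y": 0, "z": 0, "turn": 0, "grip": 0},
    {"x": -0.3, "y": 0, "z": 0, "turn": 0, "grip": 0}
  ]
}}

```text
t: 27.0
eef_pos: [567.7, 194.0, 174.3]
eef_rot: [[-0.259, 0.966, 0.001], [0.966, 0.259, -0.0], [-0.001, 0.001, -1.0]]
force: [-0.7, 0.8, -0.3]
finger_gap: 0.7
grasp_force: 0.0
```

```bash
python3 lid.py 543.6 256.6 60 wrist w5.png
python3 - <<'E'
from h import *
p=get_image("wrist"); c,r,cc=cloud(p,np.ones((384,512),bool))
a=np.radians(15.2); d=c-np.array([543,257,60]); u=d[:,0]*np.cos(a)+d[:,1]*np.sin(a); v=-d[:,0]*np.sin(a)+d[:,1]*np.cos(a)
for n,x,y in((1,36,1),(2,-36,1),(3,-36,-1),(4,36,-1)):
    for lo in(48,66):
        m=(abs(u-x)<9)&(y*v>lo)&(y*v<lo+6)&(d[:,2]>-10)
        print("tab",n,lo,m.sum(),np.median(d[m,2]).round(1) if m.any() else "")
E
```

```text
wrist plate 13410 69.35501011329717 ((541.9473266601562, 258.56988525390625), (118.9381103515625, 151.6791229248047), 15.397200584411621)
wrist rib 1246 96.92625877353832 ((541.7981567382812, 257.8765563964844), (13.382312774658203, 68.63353729248047), 14.957453727722168)
wrist grip 0.58 [541.6 259.9  93. ]
tab 1 48 143 14.2
tab 1 66 152 14.2
tab 2 48 150 14.1
tab 2 66 150 14.2
tab 3 48 99 14.3
tab 3 66 95 14.2
tab 4 48 105 14.3
tab 4 66 95 14.3
```

View pics/w5.png

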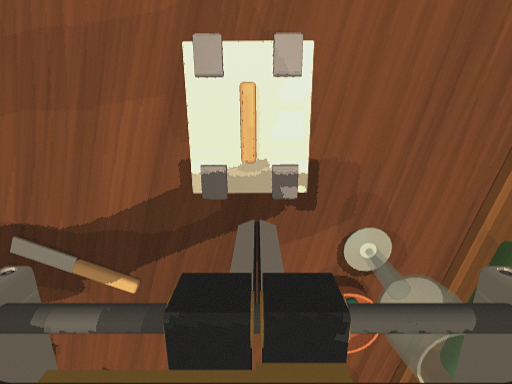

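All four tabs lie flat, with inner and outer heights equal at 14.2, and the lid is seated level at (248,118). The robot is clear, so I'm handing in.

```bash
python3 -c "
from station import job
print(job.hand_in())"
```

```text
the job is handed in; nothing more can be done
None
```

The job is handed in at about 27 s on the clock: the lid was laid flat and released, then seated on the cheese box, and all four tabs measure flat; wrist force peaked at about 63 N, on tab 3.

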